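# Hold a slide carrier over the light panel

## Robot

A 6-joint arm with a two-finger parallel gripper is mounted at the origin on the work surface. World frame = base frame: x ahead of the robot, y to its left, z up, the work surface at z = 0. Lengths are in m, angles in rad, forces in N, time in s.
With the tool pointing down it reaches from about 0.35 to 0.85 m from the base axis. Payload 8.1 kg.
Tool frame: the origin (TCP) lies midway between the tips of the shut fingers; the grasp point (between the pads) lies 19 mm behind it (arm.grasp_offset is the distance from the TCP to the grasp point, in m); z points along the fingers, y is the line along which they close (so a half turn about z gives the same grasp; the last joint's range is limited). The gripper opens to 85 mm and grips with 20 to 120 N. Pads are 22 mm wide; open, the fingers measure 114 mm over their backs; the gripper's body (76 mm by 85 mm) begins 54 mm behind the grasp point. The pads swing forward as they close: fully open they stand 13 mm farther back than shut.
Start: joints at [-1.409, 0.13, 1.488, -0, 1.523, -0.085], TCP at [0.147, -0.582, 0.231] pointing down, gripper open.
Joint ranges: [-2.96, 2.96], [-0.89, 2.26], [0.02, 2.5], [-1.34, 4.48], [0, 2.73], [-2.66, 2.66]. Speed limits (rad/s): [2.39, 2.39, 2.79, 3.14, 3.14, 3.14].

## Interface

Orientations are given as a rotation vector (axis times angle).
In Python, from bench import arm, vision gives the robot as it stands. The module is installed in compiled form; this text tells all that it offers.
- The arm moves only by the tool step_arm, never from a script. Its argument "moves" is a list of rows, each an object with "linear": the shift along the tool's x, y, z in m, a list of three; "turn": the turn about the tool's z in rad; "claw": the opening, from -1 (shut) to 1 (fully open). In form: [{"linear": [tx, ty, tz], "turn": turn, "claw": claw}, ...]. A call has 1 to 10 rows; each row is the pose to reach, as a shift and turn from the pose commanded when the call began, along the tool's axes at that moment; what a row does not reach only later rows make up. A row lasts 1/8 s, in which the tool goes at most 62.5 mm and 10.7 degrees, less where a joint would pass 70% of its speed; a pose out of reach is approached as far as the arm can. A call with a gripper value outside its range is refused whole. The fingers move at their own pace and stop on an object; "force" is the grip in N (left out, the last holds). Time passes only in rows, so rows that repeat a pose let the fingers close. It gives the time, the measured TCP pose, the force, the opening and the grip force at its end, in the units of the state.
- arm.read_state(): the state, without advancing time (a new reading comes with each control period).
- vision.read_camera(name): name is "scene" or "side" or "wrist"; returns (picture, depth): 480x640x3 uint8, red, green, blue; 480x640 float32, m along the optical axis (not along the pixel's ray), 0 where there is no reading.
- vision.camera_params(name): a dict with "intrinsics" (3x3 intrinsics, pixels), "xyz" and "orientation" of the camera in the world. Camera axes: x right, y down, z forward; pixel columns grow to the right and rows downward; lengths in m; the calibration is good to about 2 mm. The wrist camera is an equidistant fisheye: a pixel r from the principal point sees the ray r / f radians off the axis. A picture is of the moment at which its call begins: read the wrist's pose just before it. camera_params takes no time and is no camera call; for the wrist camera it gives the pose at the moment of the call.
- arm.finish_job(): hands the job in; it is judged then, once.
The state is a dict: "clock": time; "qpos": joint angles; "dq": joint speeds; "effort": joint torques, N m; "tool_pos": TCP position; "orientation": TCP orientation; "contact_force": force on the tool from outside, world axes, zero at the start; "torque": the same for the moment, N m; "grip_width": opening from 0.0 (shut) to 1.0 (fully open); "gripper_force": force on a finger pad.
Only numpy, scipy, OpenCV 4.12 (cv2) and the standard library are available. Lean on these libraries where they do the work, as an engineer would, in place of code of your own. Each camera call takes 0.05 s, during which the arm holds its last target. There are 200 camera calls.

## Task

Turn the light panel's dimmer dial until its white pointer line points at the index clip on the scale, and let go of it. Then pick up the slide carrier by its bridge handle and carry it level over the row of slide boxes, leaving the boxes, oil bottle and objective where they stand. Finish while holding it, still and level, about a centimetre above the panel's opal window, centred, its long side along the window's; the carrier must never touch the panel.

Things in the scene. Friction and masses are not known exactly. Their poses are not given: they have to be found in the camera images.
- panel: Light panel, fixed for the run, a white box 270 (own x) x 140 (own y) x 45 mm high, with a white opal window 96 x 76 mm in a dark border at its +x end and a black dimmer dial at its -x end. Origin: centre of its underside, on the table; z up. It may stand to the left or the right of the slide boxes.
- window (a point): Centre of the opal window, on its glass, 46 mm above the table, 57 mm along +x from the panel's origin; its axes are the panel's: the window's long side (96 mm) lies along x.
- dial (a joint): Angle of the dimmer dial in rad, 0 to 4.7, growing clockwise seen from above. At 0 the pointer points to the panel's +y, at pi/2 to its +x. It turns stiffly (0.04 N m) and stays where it is left.
- dial_grip (a point): Point on the dial's axis at the height to grip, 73 mm above the table, 78 mm along -x from the panel's origin. The dial: a black disc, radius 36 mm, 6 mm thick, on the panel's face, with an upright bar grip 56 mm long, 12 mm wide, its top 82 mm above the table. Own y: along the bar to the pointer end. Ticks round the disc every 15 degrees.
- dial_pointer (a point): Tip of the dial's white pointer line, on the disc's edge, 36 mm from the dial's axis along the bar.
- clip (a joint): Angle of the index clip round the dial's axis in rad, counted like the dial's: the pointer is at the clip when both joint values are equal. A dark metal clip 6 mm high with a blunt nose pointing inwards, 15 mm wide, 37 to 57 mm from the axis; it stays put.
- clip_tip (a point): The point on the disc's edge, 36 mm from the dial's axis, at which the clip's nose points.
- carrier: Loose slide carrier, 0.08 to 0.17 kg: aluminium frame 80 (own x) x 60 (y) x 8 mm with two glass slides and a bridge handle, a bar along x 80 mm long, 10 x 10 mm, centre line 52 mm above the underside, on a post at each end (67 mm free between). Origin: centre of the underside; z up. Stands on the table, across the slide boxes from the panel.
- carrier_handle (a point): Middle of the carrier's handle bar, 52 mm above the middle of the underside.
- tray: Low grey tray, fixed for the run, 340 (own x) x 85 (own y) x 18 mm, standing between carrier and panel, holding the row of three slide boxes along x. Origin: centre of its underside, on the table.
- slidebox0: Loose upright slide box (brown wood), 95 (own x) x 34 (own y) x 85 mm, 0.35 kg, standing in the tray, its top about 90 mm above the table; nearest to the robot. Origin: centre of its underside.
- slidebox1: Loose upright slide box (black plastic), 95 (own x) x 34 (own y) x 85 mm, 0.35 kg, standing in the tray, its top about 90 mm above the table; the middle one. Origin: centre of its underside.
- slidebox2: Loose upright slide box (pale wood), 95 (own x) x 34 (own y) x 85 mm, 0.35 kg, standing in the tray, its top about 90 mm above the table; furthest from the robot. Origin: centre of its underside.
- oil: Loose white dropper bottle with a pointed nozzle, 32 mm wide, 105 mm high, on the table beyond the work. Origin: centre of its underside.
- objective: Loose steel microscope objective standing on its thread, 33 mm wide, 52 mm high, on the table beyond the work. Origin: centre of its underside.
Mind the look-alikes: they are no part of the job. Several things have the shape of the carrier; the one meant has the colours described above.

How it is judged:
By the outcome, as a careful person would: the job done as asked, in the order asked, and still so for the second after the job is handed in, while the arm keeps its last pose, push and grip.
It also fails if it takes over 64 s, if anything falls off the work surface, if the arm or the gripper's body presses on something with over 40 N, if the wrist force passes 120 N, or if a joint passes its speed limit or range.

## Working session

There is one attempt and no reset: what is moved stays moved. The work goes in short steps, Python scripts to look and compute and a tool call to move; the robot and the scene stay as the last step left them, time stands still between calls to the robot, and variables do not carry over. Pictures are saved under pics/ and viewed, at most 10 in all, crops included, and the job is handed in when it is done.

Besides the shell and the picture viewer there is one more tool, called after "Request:" as name([rows], argument=value, ...), one row to a line, values as JSON. step_arm: Moves the arm, as the interface text tells. Its arguments: {"type":"object","properties":{"moves":{"type":"array","items":{"type":"object","properties":{"linear":{"type":"array","items":{"type":"number"}},"turn":{"type":"number"},"claw":{"type":"number"}}}},"force":{"type":"number"}},"required":["moves"]}

```bash
mkdir -p pics
cat > h.py <<'E'
import numpy as np, cv2
from scipy.spatial.transform import Rotation as R
from bench import arm, vision
def cam(n):
    p=vision.camera_params(n); o=np.array(p["orientation"],float)
    M=o if o.shape==(3,3) else R.from_rotvec(o).as_matrix()
    return np.array(p["intrinsics"]),np.array(p["xyz"]),M
def pts(n,depth):
    K,t,M=cam(n); v,u=np.mgrid[:480,:640]
    c=np.stack([(u-K[0,2])/K[0,0]*depth,(v-K[1,2])/K[1,1]*depth,depth],-1)
    return c@M.T+t
def onplane(n,uv,z):
    K,t,M=cam(n); uv=np.atleast_2d(uv).astype(float)
    a=(uv-[K[0,2],K[1,2]])/[K[0,0],K[1,1]]
    if n=="wrist":
        r=np.linalg.norm(a,axis=1,keepdims=True)+1e-12
        d=np.hstack([a/r*np.sin(r),np.cos(r)])
    else: d=np.hstack([a,np.ones((len(a),1))])
    d=d@M.T
    return t+d*((z-t[2])/d[:,2])[:,None]
E
python3 - <<'E'
from h import *
for n in("scene","side"):
    p,d=vision.read_camera(n); np.savez(f"{n}.npz",p=p,d=d)
    cv2.imwrite(f"pics/{n}.png",p[...,::-1]); print(n,vision.camera_params(n))
print(arm.read_state(), arm.grasp_offset)
E
```

```text
scene {'intrinsics': array([[466.58938783,   0.        , 329.49792132],
       [  0.        , 466.58938783, 243.49846957],
       [  0.        ,   0.        ,   1.        ]]), 'xyz': array([0.98158824, 0.63510367, 0.59720848]), 'orientation': array([-0.63739245, -2.47860168,  1.36439938])}
side {'intrinsics': array([[462.9178289 ,   0.        , 326.80122633],
       [  0.        , 462.9178289 , 241.9219004 ],
       [  0.        ,   0.        ,   1.        ]]), 'xyz': array([ 0.43147888, -0.71722028,  0.65707749]), 'orientation': array([-2.25840016,  0.31033992, -0.12656795])}
{'clock': 0.1, 'qpos': array([-1.40938802e+00,  1.31090473e-01,  1.48916745e+00,  3.72135140e-05,
        1.52301894e+00, -8.54113500e-02]), 'dq': array([ 0.00041907,  0.00135751, -0.00224067,  0.00077947, -0.00049879,
       -0.00180424]), 'effort': array([ 2.85778860e-04, -5.70951641e+01, -5.01942086e+01, -7.47417744e-05,
        8.09503166e-03, -2.45118520e-05]), 'tool_pos': array([ 0.14654064, -0.58131592,  0.23034806]), 'orientation': array([-3.11602855e+00, -3.86509878e-01,  4.21365023e-05]), 'contact_force': array([ 0.59889618, -0.07658134,  0.27547014]), 'torque': array([-0.00326472,  0.03790885, -0.04766693]), 'gripper_force': 0.0, 'grip_width': 1.0010831428539262} 0.0187
```

View pics/scene.png

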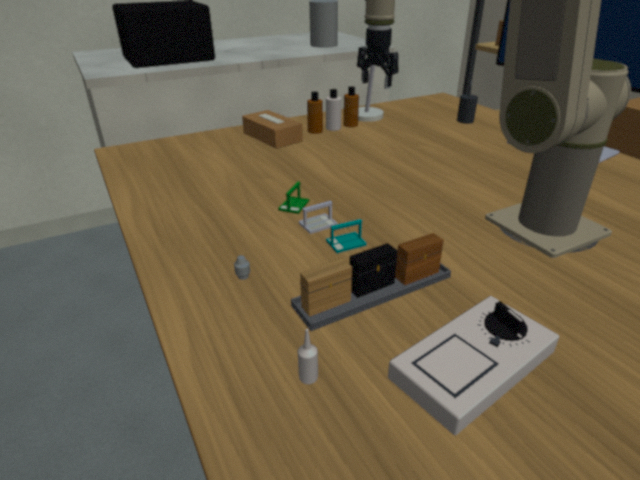

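View pics/side.png

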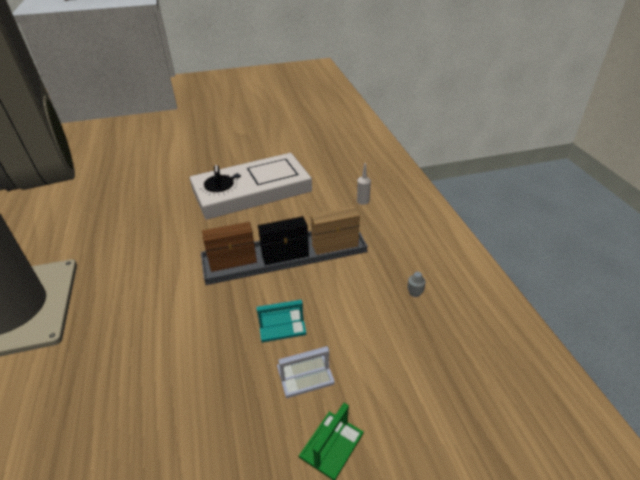

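The side view shows the silver carrier at (306,372), between the teal (282,320) and green (332,443) look-alikes. The boxes run from (228,245) to (335,230), with the panel behind: dial at (218,183), window at (273,171). In the scene view the window is at (455,363) and the dial at (505,325), with the clip near (494,342).

Run:
```python
from h import *
f=lambda n,uv,z:print(n,z,onplane(n,uv,z)[:,:2].round(3).tolist())
f("scene",[(455,363),(505,325)],.046)
f("side",[(273,171),(218,183)],.046)
f("side",[(281,361),(328,350)],.057)
f("side",[(230,226),(283,221),(335,213),(205,231),(358,211)],.09)
f("side",[(364,201),(416,292)],.0)
for n in("scene","side"):
    d=np.load(n+".npz"); P=pts(n,d["d"]); h=cv2.cvtColor(d["p"],cv2.COLOR_RGB2HSV)
    # panel top: white pixels at z~.045
    m=((P[...,2]>.038)&(P[...,2]<.052)&(h[...,1]<40)&(h[...,2]>120)&(P[...,1]>-.1)&(d["d"]>0)).astype(np.uint8)
    c=max(cv2.findContours(m,0,1)[0],key=cv2.contourArea)[:,0]
    w=onplane(n,c,.045)[:,:2].astype(np.float32); print(n,"panel",cv2.minAreaRect(w),len(w))
    m=((P[...,2]>.047)&(P[...,2]<.062)&(h[...,1]<60)&(P[...,1]<-.1)&(P[...,0]>.3)&(d["d"]>0)&(d["d"]<1.2)).astype(np.uint8)
    cs=[c for c in cv2.findContours(m,0,1)[0] if cv2.contourArea(c)>15]
    for c in cs: print(n,"handle?",cv2.boundingRect(c),cv2.minAreaRect(onplane(n,c[:,0],.055)[:,:2].astype(np.float32)))
    x=cv2.imread(f"pics/{n}.png")
a=cv2.imread("pics/scene.png")[290:360,460:550]; b=cv2.imread("pics/side.png")[340:400,265:345]
cv2.imwrite("pics/crop.png",np.hstack([cv2.resize(a,(450,350),interpolation=2),cv2.resize(b,(350,350),interpolation=2)]))
```

```text
scene 0.046 [[0.558, 0.275], [0.422, 0.25]]
side 0.046 [[0.557, 0.276], [0.42, 0.26]]
side 0.057 [[0.468, -0.289], [0.543, -0.289]]
side 0.09 [[0.43, 0.027], [0.534, 0.013], [0.641, 0.009], [0.381, 0.024], [0.688, 0.003]]
side 0.0 [[0.755, 0.152], [0.754, -0.164]]
scene panel ((0.5032575726509094, 0.26838645339012146), (0.2668294608592987, 0.14066463708877563), 9.531161308288574) 460
scene handle? (237, 255, 8, 6) ((0.7560589909553528, -0.15645764768123627), (0.016267981380224228, 0.01646159403026104), 17.660388946533203)
scene handle? (303, 201, 29, 12) ((0.5112642049789429, -0.28159886598587036), (0.08455317467451096, 0.023421993479132652), 2.716341018676758)
side panel ((0.4968855381011963, 0.26350075006484985), (0.26948192715644836, 0.1435670107603073), 9.61215591430664) 345
side handle? (278, 346, 51, 21) ((0.5040609240531921, -0.2877497673034668), (0.08030427992343903, 0.016181867569684982), 1.9560437202453613)
side handle? (413, 272, 9, 8) ((0.7456251382827759, -0.1718847006559372), (0.018322814255952835, 0.015750475227832794), 73.9542465209961)
```

View pics/crop.png

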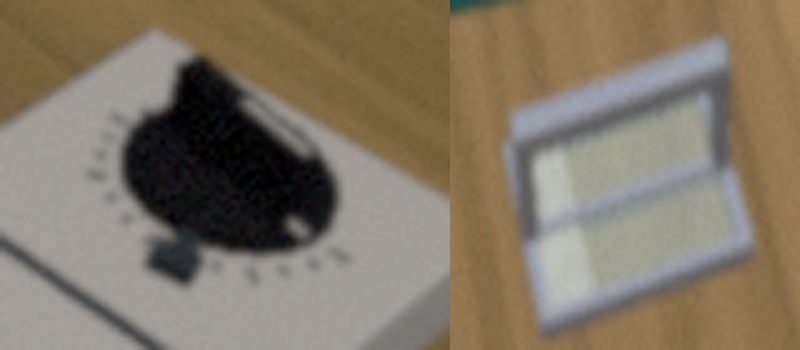

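Run:
```python
from h import *
y=np.radians(9.57);c=np.array([.500,.266]);dl=c-.078*np.array([np.cos(y),np.sin(y)]);print(dl)
for nm,uv,z in(("ptr",(520,335),.051),("clip",(495,341),.051)):
    d=onplane("scene",uv,z)[0,:2]-dl; e=np.array([[np.cos(y),np.sin(y)],[-np.sin(y),np.cos(y)]])@d
    print(nm,d,np.linalg.norm(d),np.arctan2(e[0],e[1]))
```

```text
[0.42308551 0.25303231]
ptr [0.00074793 0.0303297 ] 0.030338921599701182 0.19168284458248233
clip [0.04787635 0.02048308] 0.052073998491673996 1.3335565116421377
```

Request:
step_arm([
  {"linear":[0.36,-0.22,-0.03],"turn":0,"claw":1},
  {"linear":[0.36,-0.22,-0.03],"turn":0,"claw":1},
  {"linear":[0.36,-0.22,-0.03],"turn":0,"claw":1},
  {"linear":[0.36,-0.22,-0.03],"turn":0,"claw":1},
  {"linear":[0.36,-0.22,-0.03],"turn":0,"claw":1},
  {"linear":[0.36,-0.22,-0.03],"turn":0,"claw":1},
  {"linear":[0.36,-0.22,-0.03],"turn":0,"claw":1},
  {"linear":[0.36,-0.22,-0.03],"turn":0,"claw":1},
  {"linear":[0.36,-0.22,-0.03],"turn":0,"claw":1},
])

```text
clock: 1.23
tool_pos: [0.4416, -0.2805, 0.2608]
orientation: [-3.117, -0.388, 0.001]
contact_force: [-0.3, -0.1, -0.1]
grip_width: 0.997
gripper_force: 0.0
```

Run:
```python
from h import *
p,d=vision.read_camera("wrist"); cv2.imwrite("pics/w1.png",p[...,::-1]); print(cam("wrist"),arm.read_state()["tool_pos"])
```

```text
(array([[371.64829954,   0.        , 323.86090761],
       [  0.        , 371.64829954, 240.80872697],
       [  0.        ,   0.        ,   1.        ]]), array([ 0.51014368, -0.2643938 ,  0.40338434]), array([[ 2.42555593e-01, -9.31895835e-01, -2.69697861e-01],
       [-9.70137505e-01, -2.33015714e-01, -6.73565027e-02],
       [-7.45953166e-05,  2.77981707e-01, -9.60586365e-01]])) [ 0.44127202 -0.28101162  0.26082651]
```

Request:
step_arm([
  {"linear":[0.112,-0.522,0],"turn":-1.3,"claw":1},
  {"linear":[0.112,-0.522,0],"turn":-1.3,"claw":1},
  {"linear":[0.112,-0.522,0],"turn":-1.3,"claw":1},
  {"linear":[0.112,-0.522,0],"turn":-1.3,"claw":1},
  {"linear":[0.112,-0.522,0],"turn":-1.3,"claw":1},
  {"linear":[0.112,-0.522,0],"turn":-1.3,"claw":1},
  {"linear":[0.112,-0.522,0],"turn":-1.3,"claw":1},
  {"linear":[0.112,-0.522,0],"turn":-1.3,"claw":1},
  {"linear":[0.112,-0.522,0],"turn":-1.3,"claw":1},
  {"linear":[0.112,-0.522,0],"turn":-1.3,"claw":1},
])

```text
clock: 2.52
tool_pos: [0.4229, 0.2537, 0.2608]
orientation: [-2.246, -2.196, 0.001]
contact_force: [-0.4, -0.2, -0.6]
grip_width: 0.998
gripper_force: 0.0
```

Run:
```python
from h import *
p,d=vision.read_camera("wrist"); cv2.imwrite("pics/w2.png",p[...,::-1]); print(cam("wrist"),arm.read_state()["tool_pos"],arm.read_state()["qpos"])
```

```text
(array([[371.64829954,   0.        , 323.86090761],
       [  0.        , 371.64829954, 240.80872697],
       [  0.        ,   0.        ,   1.        ]]), array([0.42536705, 0.32248495, 0.40339107]), array([[ 9.99686307e-01, -2.39521952e-02, -7.31982675e-03],
       [-2.50431215e-02, -9.60141098e-01, -2.78391656e-01],
       [-3.59975205e-04,  2.78487638e-01, -9.60439746e-01]])) [0.42314177 0.25245657 0.26081615] [ 4.34180943e-01 -1.72923086e-01  1.73374892e+00 -4.65006670e-04
  1.58185667e+00  4.57922361e-01]
```

View pics/w2.png

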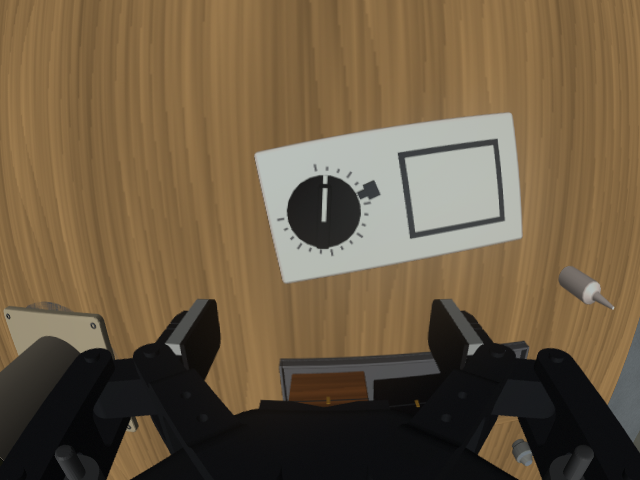

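The wrist view shows the whole panel. The dial disc is at (324,212), its pointer up at (325,180), the clip nose near (361,193), and the window in its border at (452,189). Next I measure these.

```bash
cat > meas.py <<'E'
from h import *
def meas(p):
    g=cv2.cvtColor(p,cv2.COLOR_RGB2GRAY); h=cv2.cvtColor(p,cv2.COLOR_RGB2HSV)
    white=((h[...,1]<45)&(g>130)).astype(np.uint8)
    cs=sorted(cv2.findContours(white,0,1)[0],key=cv2.contourArea)[-1]
    w=onplane("wrist",cs[:,0],.045)[:,:2].astype(np.float32)
    r=cv2.minAreaRect(w); print("panel",r)
    box=np.zeros_like(white); cv2.drawContours(box,[cv2.convexHull(cs)],-1,1,-1)
    dark=((g<80)&(box>0)).astype(np.uint8)
    cs=[c for c in cv2.findContours(dark,0,1)[0] if cv2.contourArea(c)>60]
    for c in cs:
        m=onplane("wrist",c[:,0],.051)[:,:2].astype(np.float32)
        print(cv2.boundingRect(c),"rect51",cv2.minAreaRect(m),"circ",cv2.minEnclosingCircle(m))
    return g,box
if __name__=="__main__":
    g,_=meas(cv2.imread("pics/w2.png")[...,::-1])
    x=cv2.imread("pics/w2.png")[150:260,260:400]; cv2.imwrite("pics/c2.png",cv2.resize(x,None,fx=5,fy=5,interpolation=2))
E
python3 meas.py
```

```text
panel ((0.49933141469955444, 0.2629672884941101), (0.26693597435951233, 0.13783180713653564), 9.328784942626953)
(358, 181, 22, 18) rect51 ((0.46571555733680725, 0.269019216299057), (0.018879856914281845, 0.01488473080098629), 23.154293060302734) circ ((0.4668525755405426, 0.26902639865875244), 0.010696861892938614)
(287, 176, 74, 73) rect51 ((0.4229475259780884, 0.24981456995010376), (0.07069573551416397, 0.07054845243692398), 26.21714210510254) circ ((0.4229356646537781, 0.2489011138677597), 0.03635651245713234)
(398, 139, 106, 99) rect51 ((0.5541797876358032, 0.27230560779571533), (0.10562018305063248, 0.0853431448340416), 9.417882919311523) circ ((0.5537941455841064, 0.27240437269210815), 0.0673554316163063)
```

View pics/c2.png

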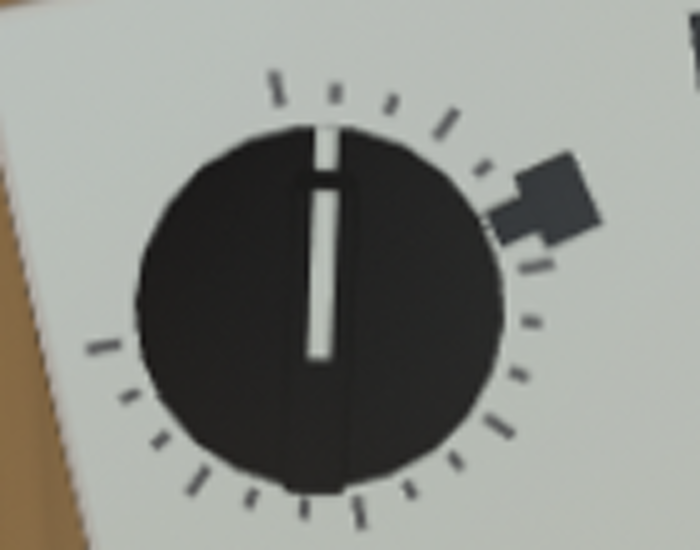

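Request:
step_arm([
  {"linear":[-0.002,-0.0005,0.06],"turn":0.04,"claw":1},
  {"linear":[-0.002,-0.0005,0.12],"turn":0.04,"claw":1},
  {"linear":[-0.002,-0.0005,0.17],"turn":0.04,"claw":1},
  {"linear":[-0.002,-0.0005,0.2],"turn":0.04,"claw":0.5},
  {"linear":[-0.002,-0.0005,0.205],"turn":0.04,"claw":-0.3},
  {"linear":[-0.002,-0.0005,0.205],"turn":0.04,"claw":-1},
  {"linear":[-0.002,-0.0005,0.205],"turn":0.04,"claw":-1},
  {"linear":[-0.002,-0.0005,0.205],"turn":0.04,"claw":-1},
  {"linear":[-0.002,-0.0005,0.205],"turn":0.04,"claw":-1},
  {"linear":[-0.002,-0.0005,0.205],"turn":0.04,"claw":-1},
], force=40)

```text
clock: 3.82
tool_pos: [0.4224, 0.2513, 0.0585]
orientation: [-2.291, -2.149, -0.0]
contact_force: [-9.5, -3.5, 11.2]
grip_width: 0.128
gripper_force: 40.4
```

Run:
```python
from h import *
s=arm.read_state(); print(s)
M=R.from_rotvec(s["orientation"]).as_matrix(); print("toolx bearing",np.degrees(np.arctan2(M[1,0],M[0,0])))
```

```text
{'clock': 3.825, 'qpos': array([ 4.32038843e-01, -4.02887217e-03,  1.95779374e+00,  3.51672585e-04,
        1.18780151e+00,  4.95567636e-01]), 'dq': array([ 0.00037669, -0.00059089, -0.00109773,  0.00063401, -0.00109153,
       -0.00059068]), 'effort': array([-1.09711256e+00, -4.14543736e+01, -4.53901613e+01, -3.96487517e-01,
       -3.56236763e+00, -1.60805939e-02]), 'tool_pos': array([0.42241173, 0.25128188, 0.05846728]), 'orientation': array([-2.29079337e+00, -2.14941338e+00, -2.01080489e-04]), 'contact_force': array([-9.53344566, -3.46156279, 11.18415551]), 'torque': array([-0.55420442,  1.58359479, -0.0166609 ]), 'gripper_force': 40.42361855506897, 'grip_width': 0.1280053749835959}
toolx bearing 86.35253759374176
```

Request:
step_arm([
  {"linear":[0,-0.0005,0],"turn":0.12,"claw":-1},
  {"linear":[0,-0.0005,0],"turn":0.26,"claw":-1},
  {"linear":[0,-0.0005,0],"turn":0.4,"claw":-1},
  {"linear":[0,-0.0005,0],"turn":0.54,"claw":-1},
  {"linear":[0,-0.0005,0],"turn":0.68,"claw":-1},
  {"linear":[0,-0.0005,0],"turn":0.82,"claw":-1},
  {"linear":[0,-0.0005,0],"turn":0.96,"claw":-1},
  {"linear":[0,-0.0005,0],"turn":1.06,"claw":-1},
  {"linear":[0,-0.0005,0],"turn":1.1,"claw":-1},
  {"linear":[0,-0.0005,0],"turn":1.1,"claw":-1},
])

```text
clock: 5.08
tool_pos: [0.4218, 0.2515, 0.0585]
orientation: [-3.076, -0.634, 0.0]
contact_force: [-9.8, -1.7, 10.7]
grip_width: 0.126
gripper_force: 40.4
```

Run:
```python
from h import *
p,d=vision.read_camera("wrist"); cv2.imwrite("pics/w3.png",p[...,::-1])
s=arm.read_state(); print(s["tool_pos"],s["contact_force"],s["torque"],s["qpos"])
M=R.from_rotvec(s["orientation"]).as_matrix(); print("toolx bearing",np.degrees(np.arctan2(M[1,0],M[0,0])))
```

```text
[0.42183616 0.25151078 0.05845926] [-9.7491859  -0.76269529 10.50114206] [-0.39560608  1.59284524 -0.05347497] [ 4.32723190e-01 -5.14882477e-03  1.95892629e+00  6.90457523e-04
  1.18771998e+00  1.59624749e+00]
toolx bearing 23.32018162756414
```

Request:
step_arm([
  {"linear":[0,0,0],"turn":1.1e-09,"claw":0.3},
  {"linear":[0,0,0],"turn":0,"claw":0.3},
  {"linear":[0,0,0],"turn":0,"claw":0.3},
  {"linear":[0,0,0],"turn":0,"claw":0.5},
  {"linear":[0,0,-0.03],"turn":0,"claw":0.5},
  {"linear":[0,0,-0.08],"turn":0,"claw":1},
  {"linear":[0,0,-0.14],"turn":0,"claw":1},
  {"linear":[0,0,-0.2],"turn":0,"claw":1},
  {"linear":[0,0,-0.2],"turn":0,"claw":1},
])

```text
clock: 6.25
tool_pos: [0.4248, 0.2523, 0.2628]
orientation: [-3.074, -0.634, -0.017]
contact_force: [-0.9, 1.3, -1.5]
grip_width: 1.0
gripper_force: 0.0
```

Run:
```python
from meas import *
s=arm.read_state()
p,d=vision.read_camera("wrist"); cv2.imwrite("pics/w4.png",p[...,::-1]); print(s["tool_pos"],s["contact_force"])
meas(p); np.savez("w4cam.npz",*cam("wrist"))
M=R.from_rotvec(s["orientation"]).as_matrix(); print("toolx bearing",np.degrees(np.arctan2(M[1,0],M[0,0])))
```

```text
[0.42484452 0.25232963 0.26283622] [-0.87084274  1.33883183 -1.47653546]
panel ((0.4963667690753937, 0.2633993327617645), (0.2633035182952881, 0.1358737200498581), 9.418696403503418)
(288, 179, 72, 72) rect51 ((0.42099106311798096, 0.2503420412540436), (0.06927484273910522, 0.06962576508522034), 86.01996612548828) circ ((0.42039161920547485, 0.25031566619873047), 0.03569243848323822)
(316, 157, 15, 20) rect51 ((0.46332627534866333, 0.2689988315105438), (0.018079539760947227, 0.013191243633627892), 23.19987678527832) circ ((0.4639453589916229, 0.2697775363922119), 0.010292611084878445)
(300, 21, 113, 124) rect51 ((0.5511438846588135, 0.27228790521621704), (0.10374957323074341, 0.08480279892683029), 9.3552885055542) circ ((0.550946831703186, 0.2721743881702423), 0.06623152643442154)
toolx bearing 23.305624244224934
```

View pics/w4.png

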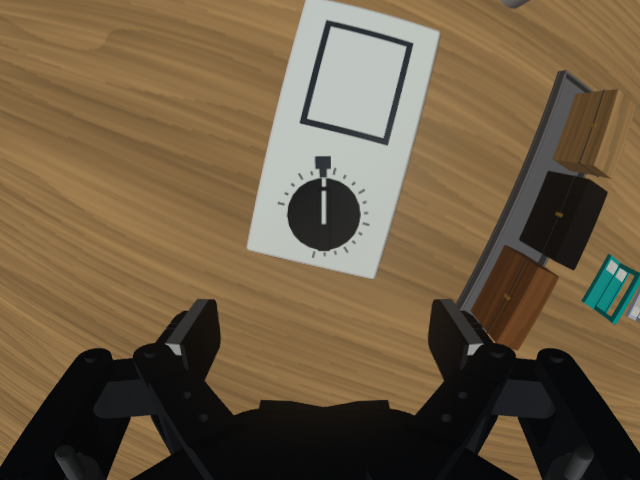

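The pointer line at (323.5, 178–222) now runs straight into the clip nose at (323,172). I'll check this numerically, and compute the move to the carrier from the earlier wrist view.

Run:
```python
from h import *
p=cv2.imread("pics/w4.png");g=cv2.cvtColor(p,6).astype(int)
for v in range(158,226,3):
    row=g[v,308:340]
    if v<178: w=np.clip(140-row,0,None)*(row<120)
    else: w=np.clip(row-110,0,None)
    u=(w*np.arange(308,340)).sum()/max(w.sum(),1); print(v,round(u,2),int((w>0).sum()),end=" | ")
vv,uu=np.mgrid[:480,:640]
# world angles: disc centre via symmetric disc edge
import builtins
K,t,M=np.load("w4cam.npz").values()
print(t)
p=cv2.imread("pics/w1.png");h=cv2.cvtColor(p,cv2.COLOR_BGR2HSV)
x=p[60:400,100:560]; cv2.imwrite("pics/c1.png",x)
```

```text
158 322.57 16 | 161 322.57 16 | 164 322.83 15 | 167 322.82 15 | 170 323.23 9 | 173 322.99 10 | 176 322.68 7 | 179 323.75 19 | 182 323.37 4 | 185 323.37 4 | 188 0.0 0 | 191 323.29 4 | 194 323.35 4 | 197 323.35 4 | 200 323.35 4 | 203 323.35 4 | 206 323.35 4 | 209 323.35 4 | 212 323.35 4 | 215 323.36 4 | 218 323.35 4 | 221 323.35 4 | 224 0.0 0 | [0.48788966 0.27874387 0.40242296]
```

View pics/c1.png

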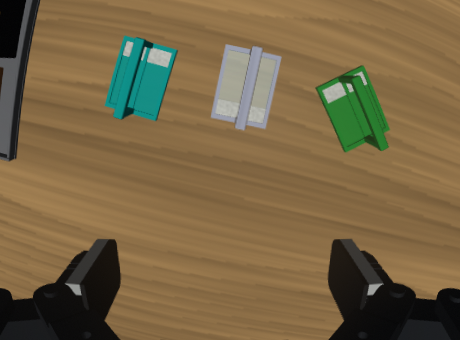

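Run:
```python
import h; from h import *
K=np.array([[371.648,0,323.861],[0,371.648,240.809],[0,0,1]])
M=np.array([[.242556,-.931896,-.269698],[-.970138,-.233016,-.067357],[-.0000746,.277982,-.960586]])
h.cam=lambda n:(K,np.array([.51014,-.26439,.40338]),M)
p=cv2.imread("pics/w1.png");H=cv2.cvtColor(p,cv2.COLOR_BGR2HSV)
a=onplane("wrist",[(356,108),(341,188),(346.5,148)],.057);print(a,np.degrees(np.arctan2(*(a[0]-a[1])[[1,0]])))
b=onplane("wrist",[(326,105),(381,118),(366,189),(311,178)],.008);print(b,b.mean(0),np.degrees(np.arctan2(*(b[0]-b[3])[[1,0]])))
s=arm.read_state();T=R.from_rotvec(s["orientation"]).as_matrix()
print("to (.505,-.287) tool:",T.T@(np.array([.505,-.287,.263])-s["tool_pos"]), s["tool_pos"])
```

```text
[[ 0.54305004 -0.28651746  0.057     ]
 [ 0.46685317 -0.29176881  0.057     ]
 [ 0.50456337 -0.28731822  0.057     ]] 3.942485854512027
[[ 0.54286835 -0.2584788   0.008     ]
 [ 0.54444092 -0.3178504   0.008     ]
 [ 0.46641268 -0.32201703  0.008     ]
 [ 0.46342428 -0.26190824  0.008     ]] [ 0.50428656 -0.29006362  0.008     ] 2.4718080454980234
to (.505,-.287) tool: [-0.13832474  0.52702211 -0.00449112] [0.42352934 0.25175397 0.25940747]
```

Request:
step_arm([
  {"linear":[-0.138,0.527,0],"turn":0.354,"claw":1},
  {"linear":[-0.138,0.527,0],"turn":0.354,"claw":1},
  {"linear":[-0.138,0.527,0],"turn":0.354,"claw":1},
  {"linear":[-0.138,0.527,0],"turn":0.354,"claw":1},
  {"linear":[-0.138,0.527,0],"turn":0.354,"claw":1},
  {"linear":[-0.138,0.527,0],"turn":0.354,"claw":1},
  {"linear":[-0.138,0.527,0],"turn":0.354,"claw":1},
  {"linear":[-0.138,0.527,0],"turn":0.354,"claw":1},
  {"linear":[-0.138,0.527,0],"turn":0.354,"claw":1},
  {"linear":[-0.138,0.527,0],"turn":0.354,"claw":1},
])

```text
clock: 7.55
tool_pos: [0.5025, -0.2901, 0.2532]
orientation: [-3.139, -0.077, 0.006]
contact_force: [-0.4, 0.7, -0.7]
grip_width: 1.003
gripper_force: 0.0
```

```bash
cat > carr.py <<'E'
from h import *
s=arm.read_state()
p,d=vision.read_camera("wrist"); cv2.imwrite("pics/w5.png",p[...,::-1]); T=R.from_rotvec(s["orientation"]).as_matrix()
print(s["tool_pos"],"bearing",np.degrees(np.arctan2(T[1,0],T[0,0])))
H=cv2.cvtColor(p,cv2.COLOR_RGB2HSV)
P=onplane("wrist",np.stack(np.mgrid[:480,:640][::-1],-1).reshape(-1,2),.03).reshape(480,640,3)
near=(abs(P[...,0]-.504)<.07)&(abs(P[...,1]+.288)<.05)
m=((H[...,0]>100)&(H[...,0]<135)&(H[...,1]>15)&(H[...,1]<90)&(H[...,2]>110)&near).astype(np.uint8)
cv2.imwrite("pics/m5.png",m*255)
for c in cv2.findContours(m,0,1)[0]:
    if cv2.contourArea(c)>50:
        print(cv2.boundingRect(c),[cv2.minAreaRect(onplane("wrist",c[:,0],z)[:,:2].astype(np.float32)) for z in(.008,.057)])
E
python3 carr.py; python3 -c "
import cv2,numpy as np
a=cv2.imread('pics/w5.png')[60:300,200:460];b=cv2.imread('pics/m5.png')[60:300,200:460]
cv2.imwrite('pics/c5.png',cv2.resize(np.hstack([a,b]),(780,360)))"
```

```text
[ 0.50247547 -0.29014445  0.25321644] bearing 2.8036320820422382
(294, 162, 56, 87) [((0.4992133378982544, -0.28623613715171814), (0.09358683228492737, 0.05818013474345207), 2.84468412399292), ((0.5086507201194763, -0.2861715853214264), (0.081767238676548, 0.050832245498895645), 2.8446712493896484)]
```

View pics/c5.png

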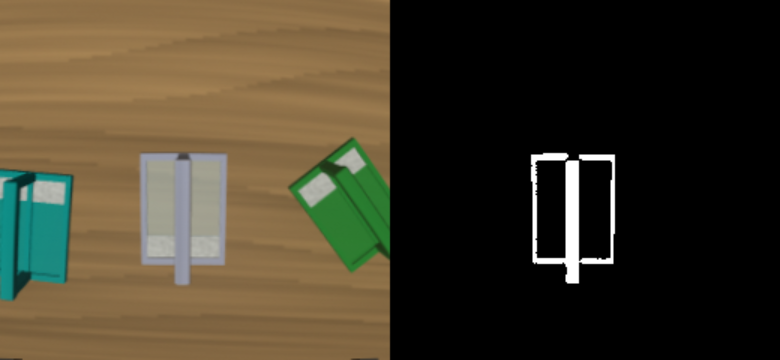

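The silver carrier is isolated between its look-alikes: frame (140–227,153–265) in the crop, with its handle at column 182. I'll compute the handle midpoint from its ends.

Run:
```python
from h import *
s=arm.read_state();T=R.from_rotvec(s["orientation"]).as_matrix()
m=cv2.imread("pics/m5.png",0)>0
for v in (170,185,200,215,230,245): 
    u=np.where(m[v,312:332])[0]; print(v,312+u.mean() if len(u) else None,len(u),end="; ")
col=np.where(m[:,319:324].all(1))[0];print(col.min(),col.max())
a=onplane("wrist",[(321.5,col.min()),(321.5,col.max()+.5)],.057);mid=a.mean(0)
print(a,mid, np.linalg.norm(a[1]-a[0]))
print("tool shift",T.T@(np.array([mid[0],mid[1],.052-.0187])-s["tool_pos"]),s["tool_pos"],s["orientation"])
```

```text
170 321.0 9; 185 321.0 9; 200 321.0 9; 215 321.0 9; 230 321.0 9; 245 321.0 9; 167 248
[[ 0.54480093 -0.28419451  0.057     ]
 [ 0.46730077 -0.28788241  0.057     ]] [ 0.50605085 -0.28603846  0.057     ] 0.07758785236943425
tool shift [ 0.00421098 -0.00163547  0.22031703] [ 0.50266737 -0.28842149  0.25362447] [-3.13807154 -0.07886713  0.00517386]
```

Request:
step_arm([
  {"linear":[0.003,-0.002,0.06],"turn":0,"claw":1},
  {"linear":[0.003,-0.002,0.12],"turn":0,"claw":1},
  {"linear":[0.003,-0.002,0.17],"turn":0,"claw":1},
  {"linear":[0.003,-0.002,0.205],"turn":0,"claw":1},
  {"linear":[0.003,-0.002,0.221],"turn":0,"claw":1},
  {"linear":[0.003,-0.002,0.221],"turn":0,"claw":1},
], force=50)

```text
clock: 8.35
tool_pos: [0.5059, -0.2841, 0.0343]
orientation: [-3.139, -0.084, 0.003]
contact_force: [1.0, 0.0, -0.5]
grip_width: 0.999
gripper_force: 0.0
```

Request:
step_arm([
  {"linear":[0,0,0],"turn":0,"claw":-1},
  {"linear":[0,0,0],"turn":0,"claw":-1},
  {"linear":[0,0,0],"turn":0,"claw":-1},
  {"linear":[0,0,0],"turn":0,"claw":-1},
  {"linear":[0,0,0],"turn":0,"claw":-1},
  {"linear":[0,0,0],"turn":0,"claw":-1},
])

```text
clock: 9.1
tool_pos: [0.5069, -0.2857, 0.0356]
orientation: [3.14, 0.083, 0.001]
contact_force: [1.3, -0.7, 0.9]
grip_width: 0.099
gripper_force: 50.7
```

Request:
step_arm([
  {"linear":[0,0,-0.01],"turn":0,"claw":-1},
  {"linear":[0,0,-0.03],"turn":0,"claw":-1},
  {"linear":[0,0,-0.06],"turn":0,"claw":-1},
  {"linear":[0,0,-0.1],"turn":0,"claw":-1},
  {"linear":[0,0,-0.14],"turn":0,"claw":-1},
  {"linear":[0,0,-0.165],"turn":0,"claw":-1},
  {"linear":[0,0,-0.175],"turn":0,"claw":-1},
  {"linear":[0,0,-0.175],"turn":0,"claw":-1},
  {"linear":[0,0,-0.175],"turn":0,"claw":-1},
])

```text
clock: 10.22
tool_pos: [0.506, -0.2849, 0.2088]
orientation: [-3.139, -0.083, 0.003]
contact_force: [-0.3, -0.0, -2.5]
grip_width: 0.102
gripper_force: 50.3
```

Run:
```python
from h import *
s=arm.read_state();T=R.from_rotvec(s["orientation"]).as_matrix();print(s["tool_pos"],s["orientation"],s["contact_force"],s["torque"],s["grip_width"],s["qpos"])
print("tool shift",T.T@(np.array([.5558,.272,s["tool_pos"][2]])-s["tool_pos"]),"bearing",np.degrees(np.arctan2(T[1,0],T[0,0])))
p,d=vision.read_camera("wrist");q,d=vision.read_camera("side")
cv2.imwrite("pics/lift.png",np.hstack([cv2.resize(p[100:480,120:520],(400,380)),cv2.resize(q[120:440,180:500],(400,380))])[...,::-1])
```

```text
[ 0.50595287 -0.2848949   0.20875278] [-3.13908054e+00 -8.29353576e-02  3.13222817e-03] [-0.25600929 -0.04614628 -2.51838651] [ 0.07544012 -0.00849964  0.03066015] 0.10198491074072288 [-6.01109982e-01  9.18705525e-02  1.57076309e+00 -2.58666355e-05
  1.48140478e+00  9.16860434e-01]
tool shift [ 0.07918433 -0.55348539  0.00065721] bearing 3.026918130491164
```

View pics/lift.png

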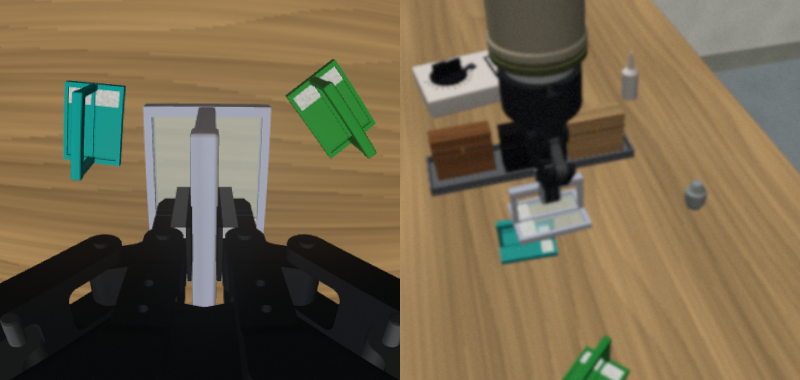

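The carrier hangs level and square in the pads, with its handle at column 205 of the left crop. Next is the carry over the boxes.

Request:
step_arm([
  {"linear":[0.003,-0.02,0],"turn":-0.004,"claw":-1},
  {"linear":[0.008,-0.055,0],"turn":-0.01,"claw":-1},
  {"linear":[0.014,-0.1,0],"turn":-0.02,"claw":-1},
  {"linear":[0.021,-0.15,0],"turn":-0.03,"claw":-1},
  {"linear":[0.029,-0.2,0],"turn":-0.04,"claw":-1},
  {"linear":[0.036,-0.25,0],"turn":-0.05,"claw":-1},
  {"linear":[0.043,-0.3,0],"turn":-0.06,"claw":-1},
  {"linear":[0.05,-0.35,0],"turn":-0.07,"claw":-1},
  {"linear":[0.057,-0.4,0],"turn":-0.08,"claw":-1},
  {"linear":[0.064,-0.45,0],"turn":-0.09,"claw":-1},
])

```text
clock: 11.58
tool_pos: [0.5459, 0.1699, 0.2098]
orientation: [-3.133, -0.226, 0.001]
contact_force: [1.1, -0.2, -1.6]
grip_width: 0.104
gripper_force: 50.2
```

Request:
step_arm([
  {"linear":[0.006,-0.045,0],"turn":-0.01,"claw":-1},
  {"linear":[0.011,-0.075,0],"turn":-0.016,"claw":-1},
  {"linear":[0.014,-0.095,0],"turn":-0.02,"claw":-1},
  {"linear":[0.015,-0.103,0],"turn":-0.021,"claw":-1},
  {"linear":[0.015,-0.103,0],"turn":-0.021,"claw":-1},
  {"linear":[0.015,-0.103,0],"turn":-0.021,"claw":-1},
  {"linear":[0.015,-0.103,0],"turn":-0.021,"claw":-1},
])

```text
clock: 12.45
tool_pos: [0.5473, 0.2705, 0.2104]
orientation: [3.131, 0.255, 0.0]
contact_force: [0.7, 0.3, -2.0]
grip_width: 0.103
gripper_force: 50.2
```

```bash
cat > fin.py <<'E'
import sys; from h import *
s=arm.read_state();T=R.from_rotvec(s["orientation"]).as_matrix();print(s["clock"],s["tool_pos"],s["orientation"],s["contact_force"],s["qpos"])
print("tool shift",T.T@(np.array([.5558,.272,.0916])-s["tool_pos"]),"bearing",np.degrees(np.arctan2(T[1,0],T[0,0])),"toolz",T[:,2])
o=[]
for n in("wrist","side","scene"):
    p,d=vision.read_camera(n); cv2.imwrite(f"pics/{sys.argv[1]}_{n}.png",p[...,::-1]); o.append(p)
a=cv2.resize(o[0],(640,480))[60:400,120:520]; b=cv2.resize(o[2][250:430,370:570],(378,340))
cv2.imwrite(f"pics/{sys.argv[1]}.png",np.hstack([a,b])[...,::-1])
E
python3 fin.py a
```

```text
12.45 [0.54726173 0.27048418 0.21036758] [3.13107487e+00 2.54914379e-01 9.09507333e-05] [ 0.73672874  0.26543557 -1.97212001] [ 3.75167622e-01  1.68311650e-01  1.48465978e+00 -1.68642752e-04
  1.48861160e+00  1.78350746e+00]
tool shift [ 0.00866569 -0.00013401  0.11876795] bearing 9.308864726450384 toolz [ 7.05403143e-05 -1.52857365e-04 -9.99999986e-01]
```

View pics/a.png

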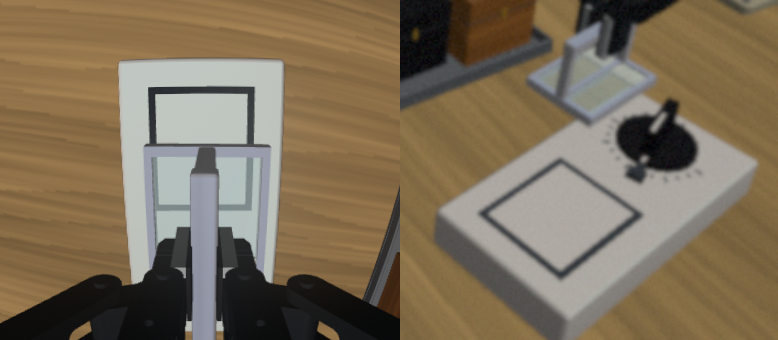

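The carrier is square to the window (frame's front edge at crop row 145, border's far edge at row 87) and sits about 9 mm short along x. I'll work out the carrier's offset in the grip and the window's place from those corners.

Run:
```python
from h import *
s=arm.read_state();T=R.from_rotvec(s["orientation"]).as_matrix();t=s["tool_pos"]; print(t)
f=onplane("wrist",[(264.5,206),(391,206)],t[2]-.0276)
print("frame front corners in tool",((f-t)@T).round(4).tolist())
w=onplane("wrist",[(268,147.5),(375,147.5)],.046); print("window far corners",w)
y=np.radians(9.37);e=np.array([np.cos(y),np.sin(y)]);print("window centre",w[:,:2].mean(0)-.0535*e, np.degrees(np.arctan2(*(w[0]-w[1])[[1,0]]))-90)
# handle top near-far ends
h=onplane("wrist",[(325,220),(325,209)],t[2]-.0356+.057);print("handle far end tool",((h-t)@T).round(4).tolist())
```

```text
[0.54719756 0.27088316 0.21040032]
frame front corners in tool [[0.0387, -0.0273, 0.0276], [0.0387, 0.0321, 0.0276]]
window far corners [[0.60130143 0.32578347 0.046     ]
 [0.61538873 0.2388248  0.046     ]]
window centre [0.5555589  0.27359383] 9.201970499169846
handle far end tool [[0.043, 0.0009, -0.0214], [0.0468, 0.0009, -0.0214]]
```

Request:
step_arm([
  {"linear":[0.005,-0.001,0.01],"turn":0,"claw":-1},
  {"linear":[0.0095,-0.0016,0.03],"turn":0,"claw":-1},
  {"linear":[0.0095,-0.0016,0.055],"turn":0,"claw":-1},
  {"linear":[0.0095,-0.0016,0.075],"turn":0,"claw":-1},
  {"linear":[0.0095,-0.0016,0.09],"turn":0,"claw":-1},
  {"linear":[0.0095,-0.0016,0.1],"turn":0,"claw":-1},
  {"linear":[0.0095,-0.0016,0.107],"turn":0,"claw":-1},
  {"linear":[0.0095,-0.0016,0.11],"turn":0,"claw":-1},
  {"linear":[0.0095,-0.0016,0.11],"turn":0,"claw":-1},
  {"linear":[0.0095,-0.0016,0.11],"turn":0,"claw":-1},
])

```text
clock: 13.85
tool_pos: [0.5565, 0.2748, 0.101]
orientation: [-3.131, -0.257, -0.002]
contact_force: [0.8, -0.8, -2.1]
grip_width: 0.101
gripper_force: 50.3
```

```bash
python3 fin.py b
python3 - <<'E'
from h import *
# frame silver mask, via scene+side pictures: report bluish-silver blob near window, and border
s=arm.read_state();t=s["tool_pos"];T=R.from_rotvec(s["orientation"]).as_matrix()
zt=t[2]-.0276
for n in("wrist","side","scene"):
    p=cv2.imread(f"pics/b_{n}.png");H=cv2.cvtColor(p,cv2.COLOR_BGR2HSV)
    P=onplane(n,np.stack(np.mgrid[:480,:640][::-1],-1).reshape(-1,2),zt).reshape(480,640,3)
    L=(P-t)@T
    m=((H[...,0]>100)&(H[...,0]<135)&(H[...,1]>22)&(H[...,1]<100)&(H[...,2]>90)&(abs(L[...,0])<.07)&(abs(L[...,1])<.06)).astype(np.uint8)
    q=L[m>0][:,:2]; print(n,len(q),"x",np.percentile(q[:,0],[1,99]).round(4),"y",np.percentile(q[:,1],[1,99]).round(4))
    d=((H[...,2]<90)&(P[...,2]>0)).astype(np.uint8)
    if n=="wrist":
        for v in range(90,230,4):
            r=p[v].max(1).astype(int); print(v,[int(r[u]) for u in(290,300,345,350)],end=" ")
        for u in (270,):print()
E
```

```text
13.85 [0.55653653 0.274753   0.10102755] [-3.13069417e+00 -2.56990266e-01 -1.73452400e-03] [ 0.79758914 -0.79682728 -2.05005528] [3.75976603e-01 2.77995456e-01 1.56323531e+00 3.32128971e-05
 1.29919830e+00 1.78295669e+00]
tool shift [-0.00118628  0.00259865  0.0094255 ] bearing 9.385460941705226 toolz [ 1.07056140e-03  4.57007545e-04 -9.99999323e-01]
wrist 6367 x [-0.0675  0.0381] y [-0.0277  0.0315]
90 [135, 134, 135, 135] 94 [134, 136, 131, 132] 98 [134, 134, 134, 132] 102 [136, 136, 137, 136] 106 [134, 135, 136, 135] 110 [137, 135, 138, 139] 114 [137, 138, 135, 137] 118 [139, 138, 136, 135] 122 [140, 139, 136, 136] 126 [102, 101, 106, 106] 130 [163, 165, 166, 165] 134 [188, 189, 188, 188] 138 [189, 188, 188, 187] 142 [189, 188, 188, 188] 146 [189, 188, 188, 187] 150 [189, 188, 187, 187] 154 [188, 189, 188, 188] 158 [189, 188, 188, 187] 162 [189, 188, 187, 187] 166 [188, 188, 187, 187] 170 [71, 80, 83, 83] 174 [50, 53, 60, 59] 178 [51, 53, 60, 60] 182 [188, 188, 187, 187] 186 [188, 188, 188, 187] 190 [188, 188, 188, 187] 194 [188, 188, 187, 188] 198 [188, 188, 187, 187] 202 [175, 188, 188, 187] 206 [98, 103, 92, 89] 210 [164, 163, 164, 164] 214 [163, 164, 163, 164] 218 [184, 183, 183, 183] 222 [184, 183, 183, 184] 226 [183, 184, 183, 183] Traceback (most recent call last):
  File "<stdin>", line 10, in <module>
    return _quantile_unchecked(
        a, q, axis, out, overwrite_input, method, keepdims, weights)
    return _ureduce(a,
                    func=_quantile_ureduce_func,
    ...<5 lines>...
                    overwrite_input=overwrite_input,
                    method=method)
    r = func(a, **kwargs)
    result = _quantile(arr,
                       quantiles=q,
    ...<2 lines>...
                       out=out,
                       weights=wgt)
    slices_having_nans = np.isnan(arr[-1, ...])
                                  ~~~^^^^^^^^^
IndexError: index -1 is out of bounds for axis 0 with size 0
```

Run:
```python
from h import *
s=arm.read_state();t=s["tool_pos"];T=R.from_rotvec(s["orientation"]).as_matrix();print(t,s["orientation"],s["contact_force"])
g=cv2.imread("pics/b_wrist.png").max(2).astype(int)
r=g[193]; d=np.where(r[200:460]<120)[0]+200; print(d)
c=g[150:215,300]; dd=np.where(c<120)[0]+150; print(dd)
L=lambda uv,z:((onplane("wrist",uv,z)-t)@T).round(4).tolist()
a=[x for x in d if x<320]; b=[x for x in d if x>330]
print("border inner/outer y at row193",L([(a[0]-.5,193),(a[-1]+.5,193),(b[0]-.5,193),(b[-1]+.5,193)],.046))
rows=[x for x in dd if x<190]; print("border far edge x outer,inner",L([(300,rows[0]-.5),(300,rows[-1]+.5)],.046))
print("frame front edge",L([(300,204.5),(300,206),(300,207.5)],t[2]-.0276), L([(300,206)],t[2]-.0356))
r=g[225]; print([ (u,int(r[u])) for u in list(range(252,285,2))+list(range(365,402,2))])
```

```text
[0.55637876 0.27469712 0.10079219] [-3.13081714e+00 -2.57000757e-01 -1.15257253e-03] [-0.46378754 -0.09861677 -1.9889605 ]
[245 246 247 248 249 250 251 252 253 254 395 396 397 398 399 400 401 402
 403 404 405]
[170 171 172 173 174 175 176 177 178 179 180 204 205 206]
border inner/outer y at row193 [[0.041, -0.0426, 0.0548], [0.0409, -0.037, 0.0548], [0.0408, 0.0389, 0.0548], [0.0409, 0.0451, 0.0548]]
border far edge x outer,inner [[0.0533, -0.012, 0.0548], [0.0473, -0.0121, 0.0548]]
frame front edge [[0.0393, -0.0105, 0.0276], [0.0386, -0.0105, 0.0276], [0.0379, -0.0105, 0.0276]] [[0.0371, -0.011, 0.0356]]
[(252, 53), (254, 54), (256, 139), (258, 188), (260, 188), (262, 188), (264, 167), (266, 163), (268, 164), (270, 163), (272, 113), (274, 153), (276, 184), (278, 184), (280, 184), (282, 184), (284, 183), (365, 183), (367, 184), (369, 184), (371, 185), (373, 184), (375, 185), (377, 184), (379, 175), (381, 139), (383, 163), (385, 164), (387, 163), (389, 164), (391, 187), (393, 161), (395, 66), (397, 66), (399, 67), (401, 67)]
```

Request:
step_arm([
  {"linear":[0.0005,-0.0007,0.003],"turn":0,"claw":-1},
  {"linear":[0.0005,-0.0007,0.006],"turn":0,"claw":-1},
  {"linear":[0.0005,-0.0007,0.0085],"turn":0,"claw":-1},
  {"linear":[0.0005,-0.0007,0.009],"turn":0,"claw":-1},
  {"linear":[0.0005,-0.0007,0.009],"turn":0,"claw":-1},
  {"linear":[0.0005,-0.0007,0.009],"turn":0,"claw":-1},
  {"linear":[0.0005,-0.0007,0.009],"turn":0,"claw":-1},
  {"linear":[0.0005,-0.0007,0.009],"turn":0,"claw":-1},
])

```text
clock: 15.0
tool_pos: [0.5565, 0.2754, 0.0914]
orientation: [-3.131, -0.257, -0.0]
contact_force: [0.2, 0.6, -2.1]
grip_width: 0.104
gripper_force: 50.3
```

```bash
python3 fin.py c
python3 - <<'E'
from h import *
s=arm.read_state();t=s["tool_pos"];T=R.from_rotvec(s["orientation"]).as_matrix()
for n in("wrist","scene","side"):
    p,d=vision.read_camera(n)
    if n=="wrist":
        K,c,M=cam(n);v,u=np.mgrid[:480,:640];a=np.stack([(u-K[0,2])/K[0,0],(v-K[1,2])/K[1,1]],-1);r=np.linalg.norm(a,axis=-1)
        P=c+(np.dstack([a*(np.tan(r)/(r+1e-9))[...,None],np.ones_like(r)])*d[...,None])@M.T
    else: P=pts(n,d)
    L=(P-t)@T
    for nm,b in(("far",(.0335,.038,-.025,.025)),("left",(-.03,.03,-.028,-.0235)),("right",(-.03,.03,.0255,.030)),("near",(-.038,-.034,-.025,.025)),("panel",(.056,.072,-.03,.03))):
        k=(d>0)&(L[...,0]>b[0])&(L[...,0]<b[1])&(L[...,1]>b[2])&(L[...,1]<b[3])&(P[...,2]>.03)&(P[...,2]<.075)
        if k.sum()>10: print(n,nm,k.sum(),np.median(P[k][:,2]).round(4))
E
```

```text
15.0 [0.55654779 0.27535751 0.091385  ] [-3.13101899e+00 -2.56971877e-01 -1.72860565e-04] [ 0.15315447  0.58919772 -2.10749086] [3.76890275e-01 2.89635753e-01 1.56797837e+00 1.26684757e-05
 1.28385982e+00 1.78390425e+00]
tool shift [-0.0012852   0.00319064 -0.00021527] bearing 9.383831947172428 toolz [ 1.05905210e-04  5.49861906e-05 -9.99999993e-01]
wrist far 1117 0.064
wrist left 900 0.0635
wrist right 957 0.0642
wrist panel 3652 0.045
scene far 128 0.046
scene left 179 0.0536
scene right 43 0.0632
scene near 53 0.0632
scene panel 333 0.0442
side far 15 0.0662
side left 34 0.0653
side right 76 0.062
side near 13 0.0654
side panel 76 0.0479
```

```bash
python3 -c "
from bench import arm
print(arm.finish_job())"
```

```text
the job is handed in; nothing more can be done
None
```

I handed the job in at about 15 s: the dial pointer is within about 1° of the clip and released, and the carrier is held still and level about 10 mm above the opal window, centred to about 1 mm and aligned with it. I saw no contact with the boxes, bottle, objective or panel, but I didn't picture the boxes again after the carry, and no verdict came back.

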